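# Snap the clay tools back into their spring-clip rack

## Robot

A 7-joint arm with a two-finger parallel gripper is mounted at the origin on the work surface. World frame = base frame: x ahead of the robot, y to its left, z up, the work surface at z = 0. Lengths are in m, angles in rad, forces in N, time in s.
With the tool pointing down it reaches from about 0.35 to 0.9 m from the base axis. Payload 7.2 kg.
Tool frame: the origin (TCP) lies midway between the tips of the shut fingers; the grasp point (between the pads) lies ctrl.hold_point_z behind it (ctrl.hold_point_z is the distance from the TCP to the grasp point, in m); z points along the fingers, y is the direction in which the jaws open and shut (so a half turn about z gives the same grasp; the last joint's range is limited). The gripper opens to 88 mm and grips with 3 to 60 N. Pads are 20 mm wide; open, the fingers measure 115 mm over their backs; the gripper's body (75 mm by 178 mm) begins 61 mm behind the grasp point.
Start: joints at [-1.411, 0.411, -0.013, 1.596, 0.006, 1.134, -0.082], TCP at [0.141, 0.609, 0.223] pointing down, gripper open.
Joint ranges: [-2.95, 2.95], [-0.29, 1.99], [-1.47, 1.44], [0.14, 2.54], [-1.03, 4.17], [0.13, 1.85], [-2.86, 2.86]. Speed limits (rad/s): [2.39, 2.39, 3.01, 3.01, 3.14, 3.14, 3.14].

## Interface

Orientations are given as a unit quaternion [w, x, y, z].
In Python, from cell import ctrl gives the robot as it stands. The module is installed in compiled form; this text tells all that it offers.
- The arm moves only by the shell command python3 -m jog 'ROWS' [OPENING] [FORCE]. ROWS is JSON, a list of rows, each an object with "dp": the shift along the tool's x, y, z in mm, a list of three; "spin": the turn about the tool's z in degrees. A call has 1 to 12 rows; each row shifts and turns the commanded pose from where the row before left it, along the tool's axes as they then stand; what a row does not reach is not made up. A row lasts 1/10 s, in which the tool goes at most 50 mm and 8.59 degrees, less where a joint would pass 70% of its speed; a pose out of reach is approached as far as the arm can. A call with a gripper value outside its range is refused whole. OPENING is the closure in counts, from 0 (fully open) to 255 (shut), set as the call begins (- or left out, the last holds). The fingers move at their own pace and stop on an object; FORCE is the grip in N (left out, the last holds). Time passes only in rows, so rows that do not move let the fingers close. It gives the time, the measured TCP pose, the force and the opening at its end, in the units of the state.
- ctrl.observe(): the state, without advancing time (a new reading comes with each control period).
- ctrl.read_camera(name): name is "scene" or "top"; returns a dict with "pixels" (384x512x3 uint8, red, green, blue), "fx", "fy", "cx", "cy" (pixels), "R" (3x3) and "t" (3): a world point X has camera coordinates R X + t. Camera axes: x right, y down, z forward; pixel columns grow to the right and rows downward; lengths in m; the calibration is good to about 2 mm. A picture is of the moment at which its call begins. There is no depth.
- ctrl.close_job(): hands the job in, once; it reports no verdict.
Trained networks look in a picture, given as the dict that the camera call returned (one of the last four; its "shot" number tells which), for a name from the list of things; names that differ only in an ending like _2 or _b are one class to them, and where a whole thing is asked for, a point or a joint stands for the part that bears it (a point fixed in the world has none). Each returns a list of dicts, best first, with "confidence" (0 to 1); they miss things now and then, are a little off and sometimes report something else, mostly with a low value. They report only what shows in the picture. A call takes as long as a camera call. They do not tell look-alikes from the thing itself.
- ctrl.search_frame(label, picture): "point" ([x, y, z] in m, in world coordinates, good to about 4 mm: the middle of the surface that is visible of it).
- ctrl.spot_point(label, picture): "point" ([x, y, z] in m, in world coordinates, good to about 4 mm: a listed point, or the origin of a listed thing).
The state is a dict: "clock": time; "q": joint angles; "qvel": joint speeds; "joint_torque": joint torques, N m; "tool_pos": TCP position; "ee_rot": TCP orientation; "wrist_force": force on the tool from outside, world axes, zero at the start; "torque": the same for the moment, N m; "opening": finger opening in m.
Only numpy, scipy, OpenCV 4.12 (cv2) and the standard library are available. Lean on these libraries where they do the work, as an engineer would, in place of code of your own. Each camera call takes 0.05 s, during which the arm holds its last target.

## Task

Tidy the clay tools into the spring-clip rack. First take the flat-bladed knife, which lies loose in the wide clips where it does not belong, and press it home into the empty narrow clips; then press the thick-handled roller from the bench home into the wide clips. Push each straight down until it snaps to the bottom of both its clips, working end pointing the same way as the awl's, collars outside the clips, and then stop pushing: do not force it, let go, and leave the awl, the tub and the jar where they are.

Things in the scene. Friction and masses are not known exactly. Their poses are not given: they have to be found in the camera images.
- rack: Fixed plywood board on the bench, 160 (x) by 236 (y) by 6 mm, origin at the middle of its underside. Three clip stations stand on it side by side in y, 70 mm apart, in any order, all with the board's x direction. Each is a plate 130 by 62 mm, top at z = 12, with two steel clips 16 mm long centred at x = -38 and +38: 60 mm between them is free for fingers.
- wide_station: Fixed. Origin on the bench (z = 0) under the station's middle; x along the tools towards their working ends. Each clip: flat bed at z = 28, cheeks up to z = 38, two sprung 8 mm jaw bars at z = 51, 19 mm apart, lips up to z = 62. A 26 mm handle pushed down meets 10 to 15 N, most with its axis 3 mm above the bars, then snaps onto the beds, axis at z = 41. It does not hold the knife.
- narrow_station: Fixed. Origin on the bench (z = 0) under the station's middle; x along the tools towards their working ends. Each clip: flat bed at z = 28, cheeks up to z = 38, two sprung 8 mm jaw bars at z = 42, 9 mm apart, lips up to z = 53. A 14 mm handle pushed down meets 10 to 15 N, most with its axis 3 mm above the bars, then snaps onto the beds, axis at z = 35. Empty at the start.
- awl_station: Fixed. Just like the narrow station, but the awl is already clipped in it.
- knife: Origin on the handle's axis, midway; x towards the working end. Handle: round light wood, diameter 14 mm, x from -60 to 60; at each end a square dark steel collar, 16 mm across, 8 mm long. Flat steel blade 24 mm wide, to x = 157. 80 g. At first it lies loose on the beds of the wide station, axis at z = 35, blade the right way.
- knife_head (a point): The middle of the knife's blade, 115 mm from the origin along the knife's x.
- roller: Origin on the handle's axis, midway; x towards the working end. Handle: round light wood, diameter 26 mm, x from -60 to 60; at each end a square dark steel collar, 28 mm across, 8 mm long. Steel fork 50 mm wide with a wooden drum (diameter 26 mm), to x = 122. 160 g. At first it lies level on the bench, axis at z = 14.
- roller_head (a point): The middle of the roller's drum, 109 mm from the origin along the roller's x.
- awl: Origin on the handle's axis, midway; x towards the working end. Handle: round light wood, diameter 14 mm, x from -60 to 60; at each end a square dark steel collar, 16 mm across, 8 mm long. Steel spike of 5 mm, to x = 128. Clipped in the awl station: leave it alone.
- tub: Open white plastic tub of yellow petals, 115 (x) by 85 (y) mm, 58 mm high, origin at the middle of its underside; stands beside the roller, to be left alone.
- jar: Closed amber glass jar, diameter 66 mm, 100 mm high, origin at the middle of its underside; stands behind the roller's butt end, to be left alone.
Mind the look-alikes: they are no part of the job. What is shaped like the knife but blue or red is not meant.

How it is judged:
On the way, in this order (a step that is already met when the one before it is completed fails the run):
1. the gripper presses the knife home in the narrow clips, blade the right way (z of knife in the frame of narrow_station between 0.032 and 0.038 m and y of knife in the frame of narrow_station between -0.004 and 0.004 m and x of knife in the frame of narrow_station between -0.016 and 0.016 m and angle between the x axis of knife and the x axis of narrow_station, either way round below 0.08 rad and x of knife_head in the frame of narrow_station above 0 m and contact force between the fingers and knife above 0.5 N), for 0.06 s.
2. then the gripper presses the roller home in the wide clips, drum the right way (z of roller in the frame of wide_station between 0.038 and 0.044 m and y of roller in the frame of wide_station between -0.004 and 0.004 m and x of roller in the frame of wide_station between -0.016 and 0.016 m and angle between the x axis of roller and the x axis of wide_station, either way round below 0.08 rad and x of roller_head in the frame of wide_station above 0 m and contact force between the fingers and roller above 0.5 N), for 0.06 s.
At the end, for the whole second after the job is handed in: The knife lies in the narrow station and the roller in the wide station, each snapped down onto both clips (axis within 3 mm of its seated height and 4 mm of the middle, within 16 mm lengthwise, parallel within 0.08 rad), blade and drum on the station's +x side, at rest (z of knife in the frame of narrow_station between 0.032 and 0.038 m and y of knife in the frame of narrow_station between -0.004 and 0.004 m and x of knife in the frame of narrow_station between -0.016 and 0.016 m and angle between the x axis of knife and the x axis of narrow_station, either way round below 0.08 rad and x of knife_head in the frame of narrow_station above 0 m and z of roller in the frame of wide_station between 0.038 and 0.044 m and y of roller in the frame of wide_station between -0.004 and 0.004 m and x of roller in the frame of wide_station between -0.016 and 0.016 m and angle between the x axis of roller and the x axis of wide_station, either way round below 0.08 rad and x of roller_head in the frame of wide_station above 0 m and linear speed of each of knife, roller below 0.02 m/s); the robot touches nothing.
It fails at once if the knife is forced down: over 55 N of contact, jaws included, with the narrow station (contact force between knife and narrow_station above 55 N).
It fails at once if the roller is forced down: over 55 N of contact, jaws included, with the wide station (contact force between roller and wide_station above 55 N).
It fails at once if the awl is disturbed by more than 10 mm (distance of awl from where it was at the start of the episode above 0.01 m).
It fails at once if the tub is moved more than 20 mm (distance of tub from where it was at the start of the episode above 0.02 m).
It fails at once if the jar is moved more than 20 mm (distance of jar from where it was at the start of the episode above 0.02 m).
It also fails if it takes over 67 s, if anything falls off the work surface, if the arm or the gripper's body presses on something with over 40 N, if the wrist force passes 120 N, or if a joint passes its speed limit or range.

## Working session

There is one attempt and no reset: what is moved stays moved. The work goes in short steps, Python scripts to look and compute and a shell command to move; the robot and the scene stay as the last step left them, time stands still between calls to the robot, and variables do not carry over. Pictures are saved under pics/ and viewed, and the job is handed in when it is done.

```bash
mkdir -p pics; cat > h.py <<'E'
from cell import ctrl
import numpy as np, cv2
def save(p,name): cv2.imwrite('pics/'+name,cv2.cvtColor(p['pixels'],cv2.COLOR_RGB2BGR))
def proj(p,X):
    c=np.array(p['R'])@np.array(X)+np.array(p['t']); return p['fx']*c[0]/c[2]+p['cx'],p['fy']*c[1]/c[2]+p['cy']
def unproj(p,u,v,z):
    R=np.array(p['R']);t=np.array(p['t']);d=R.T@np.array([(u-p['cx'])/p['fx'],(v-p['cy'])/p['fy'],1]);o=-R.T@t
    return o+d*(z-o[2])/d[2]
E
python3 - <<'E'
from h import *
print(ctrl.observe(), ctrl.hold_point_z)
for n in ['scene','top']:
    p=ctrl.read_camera(n); save(p,n+'0.png')
    print(n,-np.array(p['R']).T@np.array(p['t']))
    for l in ['knife','knife_head','roller','roller_head','awl','wide_station','narrow_station','awl_station','rack','tub','jar']:
        print(l,[(np.round(d['point'],3).tolist(),round(d['confidence'],2),np.round(proj(p,d['point'])).tolist()) for d in ctrl.spot_point(l,p)])
E
```

```text
{'clock': 0.0, 'q': array([-1.41115081,  0.41189056, -0.0127226 ,  1.59701836,  0.0055467 ,
        1.13423955, -0.08221468]), 'qvel': array([-0.00143626,  0.00020546,  0.00019701, -0.00040702, -0.00019351,
       -0.00021314,  0.00210737]), 'joint_torque': array([-3.17092451e-05, -5.87948871e+01,  6.41920958e-01, -2.91077381e+01,
       -5.38035936e-02,  1.80966669e-02,  1.27180251e-04]), 'tool_pos': array([0.14108297, 0.60838032, 0.22182531]), 'ee_rot': array([-5.92631252e-05,  1.13677980e-01,  9.93517357e-01, -7.58529222e-04]), 'wrist_force': array([-0.1679318 ,  0.1831668 ,  0.28022368]), 'torque': array([-0.0417778 ,  0.05548708, -0.00316963]), 'opening': 0.08779166641784666} 0.0187
scene [ 1.03514482 -0.43170078  0.67619279]
knife [([0.379, -0.18, 0.009], 0.92, [138.0, 231.0]), ([0.266, 0.25, 0.009], 0.83, [248.0, 141.0]), ([0.548, 0.191, 0.034], 0.71, [307.0, 189.0]), ([0.467, 0.463, 0.01], 0.66, [349.0, 143.0])]
knife_head [([0.391, 0.545, 0.006], 0.67, [346.0, 124.0]), ([0.365, -0.068, 0.008], 0.63, [176.0, 206.0]), ([0.661, 0.178, 0.033], 0.62, [340.0, 216.0]), ([0.315, 0.1
[... 1117 characters left out ...]
), ([0.314, 0.146, 0.004], 0.61, [238.0, 253.0])]
roller [([0.556, -0.181, 0.009], 0.91, [348.0, 168.0])]
roller_head [([0.594, -0.075, 0.017], 0.59, [312.0, 156.0])]
awl [([0.545, 0.12, 0.038], 0.62, [246.0, 172.0])]
wide_station [([0.545, 0.188, -0.003], 0.78, [224.0, 175.0])]
narrow_station [([0.554, 0.251, 0.003], 0.76, [203.0, 172.0])]
awl_station [([0.539, 0.121, 0.002], 0.95, [246.0, 176.0]), ([0.595, -0.076, 0.018], 0.63, [312.0, 155.0]), ([0.553, 0.255, -0.0], 0.56, [202.0, 173.0]), ([0.544, 0.125, 0.035], 0.41, [244.0, 172.0])]
rack [([0.547, 0.186, 0.002], 0.69, [225.0, 174.0])]
tub [([0.652, -0.224, 0.002], 0.96, [359.0, 138.0])]
jar [([0.503, -0.295, 0.0], 0.96, [387.0, 185.0])]
```

View pics/scene0.png

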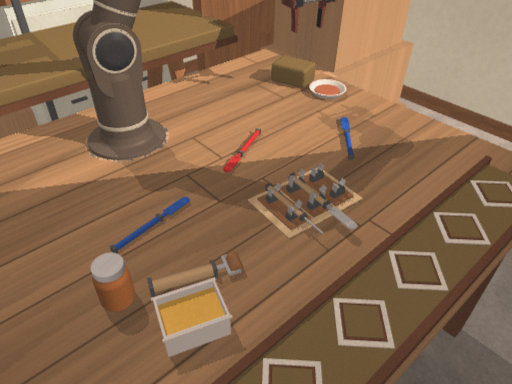

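View pics/top0.png

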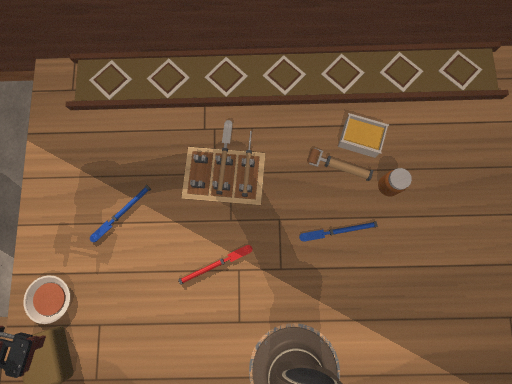

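```bash
python3 - <<'E'
import cv2
a=cv2.imread('pics/scene0.png')[140:290,220:400]; cv2.imwrite('pics/cropS.png',cv2.resize(a,None,fx=4,fy=4,interpolation=cv2.INTER_CUBIC))
a=cv2.imread('pics/top0.png')[110:220,180:300]; cv2.imwrite('pics/cropT.png',cv2.resize(a,None,fx=5,fy=5,interpolation=cv2.INTER_CUBIC))
E
```

```text
(no output)
```

View pics/cropS.png

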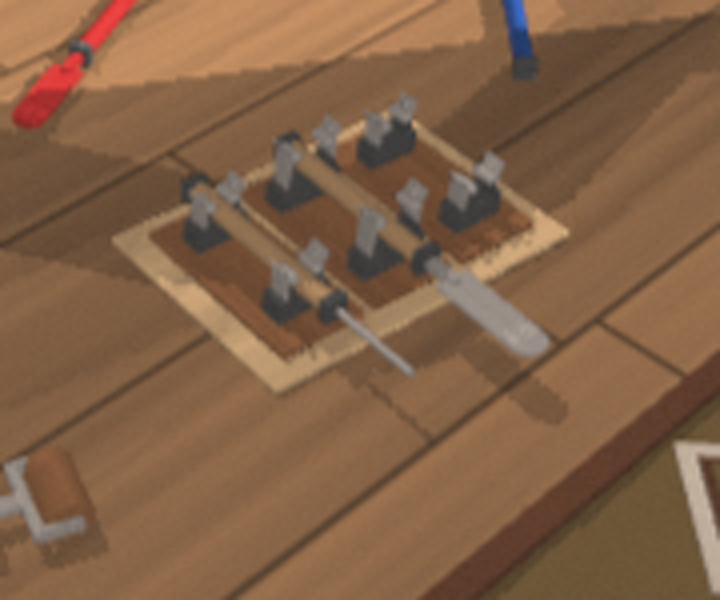

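View pics/cropT.png

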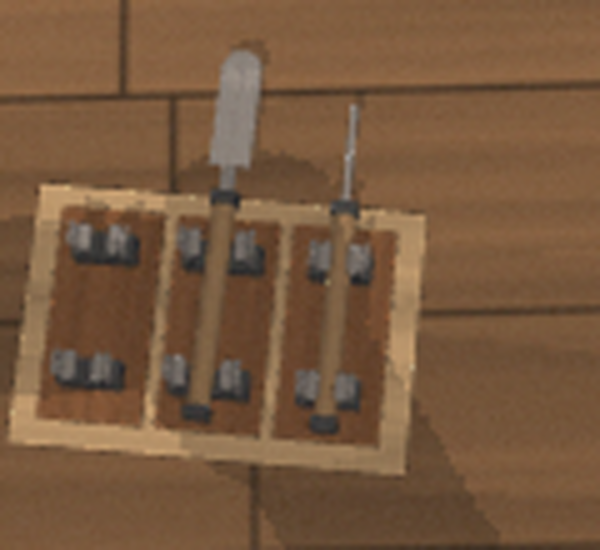

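Candidates for the knife in the top view are wooden (222,169), blue (351,228), blue (131,202) and red (200,272). The wooden one with the steel blade lies in the middle clips, with its blade pointing up to (227,133), so I choose that one. The middle station is the wide one. The empty narrow station is on the left (202,172) and the awl is on the right (246,172). The roller's butt is at about (369,174) and its drum at (316,157). Next I fit the poses precisely.

```bash
cat > fit.py <<'E'
from h import *
from scipy.optimize import minimize
def boardfit(ps):
    # maximise colour-edge along projected board outline, both cams
    gs=[]
    for p in ps:
        lab=cv2.cvtColor(p['pixels'],cv2.COLOR_RGB2LAB).astype(np.float32)
        g=sum(np.hypot(cv2.Sobel(cv2.GaussianBlur(lab[...,i],(0,0),.8),cv2.CV_32F,1,0),cv2.Sobel(cv2.GaussianBlur(lab[...,i],(0,0),.8),cv2.CV_32F,0,1)) for i in range(3))
        gs.append(g)
    s=np.linspace(-1,1,120)
    pts=np.concatenate([np.c_[s*.08,0*s+.118],np.c_[s*.08,0*s-.118],np.c_[0*s+.08,s*.118],np.c_[0*s-.08,s*.118]])
    def f(v):
        c,sn=np.cos(v[2]),np.sin(v[2]); tot=0
        X=np.c_[v[0]+c*pts[:,0]-sn*pts[:,1],v[1]+sn*pts[:,0]+c*pts[:,1],0*pts[:,0]+.006]
        for p,g in zip(ps,gs):
            C=X@np.array(p['R']).T+np.array(p['t'])
            u=(p['fx']*C[:,0]/C[:,2]+p['cx']).astype(np.float32);w=(p['fy']*C[:,1]/C[:,2]+p['cy']).astype(np.float32)
            tot-=cv2.remap(g,u[None],w[None],cv2.INTER_LINEAR).mean()
        return tot
    best=None
    for a in np.radians(np.arange(-14,6,2)):
      for dx in (-.008,0,.008):
        for dy in (-.008,0,.008):
          r=minimize(f,[.546+dx,.188+dy,a],method='Nelder-Mead',options=dict(initial_simplex=np.array([.546+dx,.188+dy,a])+np.array([[0,0,0],[.004,0,0],[0,.004,0],[0,0,.03]])))
          if best is None or r.fun<best.fun: best=r
    return best
E
python3 - <<'E'
from fit import *
T=ctrl.read_camera('top');S=ctrl.read_camera('scene'); print(T['fx'],T['R'])
for n,ps in (('T',[T]),('S',[S]),('TS',[T,S])):
    r=boardfit(ps); print(n,np.round(r.x,4),r.fun)
b=r.x
def loc(X):
    d=np.array(X[:2])-b[:2];c,s=np.cos(b[2]),np.sin(b[2]);return np.round([c*d[0]+s*d[1],-s*d[0]+c*d[1]],4)
for n,(u,v) in dict(kf=(225,199),kb=(197,412),af=(344,208),ab=(324,424)).items():
    X=unproj(T,180+(u+.5)/5-.5,110+(v+.5)/5-.5,.040);print(n,np.round(X,4),loc(X))
for n,(u,v) in dict(kf=(425,257),kb=(289,142),af=(334,304),ab=(195,187)).items():
    X=unproj(S,220+(u+.5)/4-.5,140+(v+.5)/4-.5,.037);print('S',n,np.round(X,4),loc(X))
a=T['pixels'][130:200,295:425];cv2.imwrite('pics/rT.png',cv2.resize(a[...,::-1],None,fx=6,fy=6,interpolation=cv2.INTER_CUBIC))
a=S['pixels'][240:350,80:260];cv2.imwrite('pics/rS.png',cv2.resize(a[...,::-1],None,fx=4,fy=4,interpolation=cv2.INTER_CUBIC))
E
```

```text
365.5830843742197 [[-0.01897304 -0.99966758 -0.01745717]
 [-0.98064563  0.02200944 -0.19455007]
 [ 0.19486962  0.01342809 -0.98073723]]
T [ 0.5439  0.1889 -0.1078] -174.14060974121094
S [ 0.5482  0.1872 -0.1052] -144.6072540283203
TS [ 0.5454  0.1883 -0.1042] -297.56158447265625
kf [0.6123 0.1815 0.04  ] [0.0672 0.0002]
kb [0.486  0.1976 0.04  ] [-0.0601  0.0031]
af [0.6051 0.112  0.04  ] [ 0.0673 -0.0696]
ab [0.4774 0.1251 0.04  ] [-0.0611 -0.0699]
S kf [0.6158 0.1809 0.037 ] [ 0.0707 -0.    ]
S kb [0.4881 0.2004 0.037 ] [-0.0583  0.0061]
S af [0.608  0.1121 0.037 ] [ 0.0702 -0.0693]
S ab [0.4815 0.1251 0.037 ] [-0.057  -0.0695]
```

View pics/rT.png

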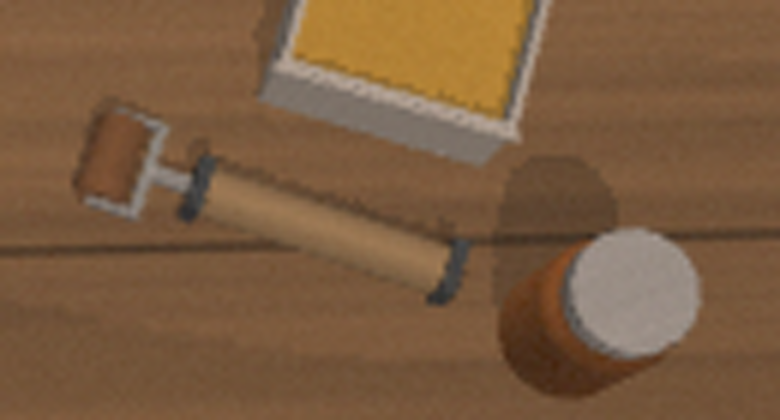

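View pics/rS.png

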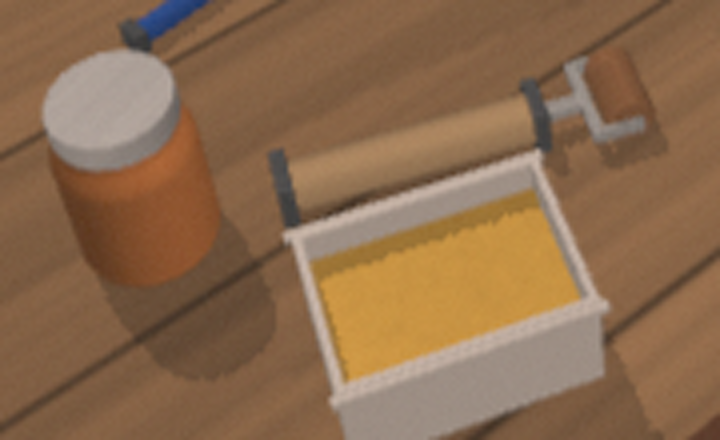

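```bash
cat > go.py <<'E'
from h import *
from scipy.spatial.transform import Rotation as Ro
import sys
def R0():
    o=ctrl.observe();w,x,y,z=o['ee_rot'];return o,Ro.from_quat([x,y,z,w]).as_matrix()
# args: x y z yaw(of tool-y normal; tool x axis = +-yaw)
def rel(x,y,z,yaw):
    o,R=R0(); d=R.T@(np.array([x,y,z])-o['tool_pos'])*1000
    a=np.arctan2(R[1,0],R[0,0]); e=(yaw-a+np.pi/2)%np.pi-np.pi/2
    print('dp',np.round(d,1),'spin',round(-np.degrees(e),2),'pos',np.round(o['tool_pos'],4),'tilt',np.round(R[:,2],3),'t',o['clock'],'F',np.round(o['wrist_force'],1),'open',round(o['opening'],4))
if __name__=='__main__': rel(*map(float,sys.argv[1:5]))
E
python3 go.py .5505 .190 .12 -.139
python3 - <<'E'
from h import *
T=ctrl.read_camera('top');S=ctrl.read_camera('scene')
for n,(u,v) in dict(f=(199,188),b=(448,271),tubL=(262,98),tubR=(480,165)).items():
    print(n,np.round(unproj(T,295+(u+.5)/6-.5,130+(v+.5)/6-.5,.0 if 'tub' in n else .018),4))
for n,(u,v) in dict(f=(536,114),b=(285,186)).items():
    print('S',n,np.round(unproj(S,80+(u+.5)/4-.5,240+(v+.5)/4-.5,.014),4))
E
```

```text
dp [-493.4 -315.6  102.6] spin -5.09 pos [0.1412 0.6089 0.2227] tilt [-0.  0. -1.] t 1.3 F [0.1 0.3 0.1] open 0.0877
f [ 0.5764 -0.1209  0.018 ]
b [ 0.5317 -0.2394  0.018 ]
tubL [ 0.6274 -0.1584  0.    ]
tubR [ 0.5898 -0.2649  0.    ]
S f [ 0.5784 -0.1197  0.014 ]
S b [ 0.5331 -0.2389  0.014 ]
```

```bash
python3 -m jog '[{"dp":[-41,-26.3,0],"spin":0},{"dp":[-41,-26.3,0],"spin":0},{"dp":[-41,-26.3,0],"spin":0},{"dp":[-41,-26.3,0],"spin":0},{"dp":[-41,-26.3,0],"spin":0},{"dp":[-41,-26.3,0],"spin":0},{"dp":[-41,-26.3,0],"spin":0},{"dp":[-41,-26.3,0],"spin":0},{"dp":[-41,-26.3,0],"spin":0},{"dp":[-41,-26.3,0],"spin":0},{"dp":[-41,-26.3,0],"spin":0},{"dp":[-41,-26.3,0],"spin":-5.1}]' 100; python3 go.py .5505 .190 .12 -.139
```

```text
clock: 2.6
tool_pos: [0.5504, 0.1889, 0.223]
ee_rot: [0.0, 0.069, 0.998, 0.0]
wrist_force: [1.2, 1.2, 0.4]
opening: 0.0533
dp [1.00e-01 1.00e+00 1.03e+02] spin 0.07 pos [0.5504 0.1889 0.223 ] tilt [ 0.001  0.    -1.   ] t 2.6 F [1.2 1.2 0.4] open 0.0533
```

```bash
python3 -m jog '[{"dp":[0,1,35],"spin":0},{"dp":[0,0,35],"spin":0},{"dp":[0,0,33],"spin":0},{"dp":[0,0,0],"spin":0},{"dp":[0,0,0],"spin":0}]'; python3 go.py .5505 .190 .020 -.139; python3 - <<'E'
from h import *
S=ctrl.read_camera('scene');a=S['pixels'][90:290,200:420];cv2.imwrite('pics/s2.png',cv2.resize(a[...,::-1],None,fx=3,fy=3,interpolation=cv2.INTER_CUBIC))
E
```

```text
clock: 3.1
tool_pos: [0.5494, 0.1913, 0.12]
ee_rot: [-0.0, 0.069, 0.998, -0.0]
wrist_force: [0.3, 0.3, 0.2]
opening: 0.0536
dp [ -1.3  -1.1 100. ] spin 0.01 pos [0.5494 0.1913 0.12  ] tilt [-0.001 -0.    -1.   ] t 3.1 F [0.3 0.3 0.2] open 0.0536
```

View pics/s2.png

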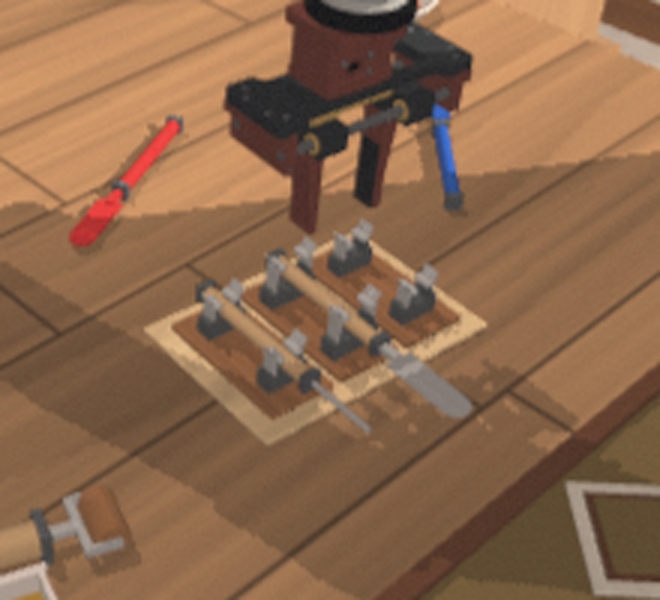

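The open fingers hang above the knife handle, clear of the clips and the awl. I go down and close.

```bash
python3 -m jog '[{"dp":[-1,-1,25],"spin":0},{"dp":[0,0,25],"spin":0},{"dp":[0,0,20],"spin":0},{"dp":[0,0,15],"spin":0},{"dp":[0,0,10],"spin":0},{"dp":[0,0,4],"spin":0},{"dp":[0,0,0],"spin":0}]'; python3 go.py .5505 .190 .020 -.139; python3 -m jog '[{"dp":[0,0,0],"spin":0},{"dp":[0,0,0],"spin":0},{"dp":[0,0,0],"spin":0},{"dp":[0,0,0],"spin":0},{"dp":[0,0,0],"spin":0},{"dp":[0,0,0],"spin":0}]' 255 45;  python3 go.py .5505 .190 .020 -.139
```

```text
clock: 3.85
tool_pos: [0.5505, 0.1903, 0.0209]
ee_rot: [0.0, 0.069, 0.998, 0.0]
wrist_force: [0.1, -0.1, -0.4]
opening: 0.0534
dp [-0.1 -0.3  0.9] spin 0.02 pos [0.5505 0.1903 0.0209] tilt [ 0.  0. -1.] t 3.85 F [ 0.1 -0.1 -0.4] open 0.0534
clock: 4.45
tool_pos: [0.5502, 0.1902, 0.0207]
ee_rot: [0.0, 0.069, 0.998, 0.0]
wrist_force: [0.8, 0.2, 0.6]
opening: 0.0132
dp [-0.3 -0.2  0.7] spin 0.02 pos [0.5502 0.1902 0.0207] tilt [ 0.  0. -1.] t 4.45 F [0.8 0.2 0.6] open 0.0132
```

```bash
python3 -m jog '[{"dp":[0,0,-8],"spin":0},{"dp":[0,0,-18],"spin":0},{"dp":[0,0,-22],"spin":0},{"dp":[0,0,-22],"spin":0},{"dp":[0,0,-5],"spin":-2},{"dp":[0,0,0],"spin":0},{"dp":[0,0,0],"spin":0}]'; python3 go.py .5527 .2579 .0957 -.1042; python3 - <<'E'
from fit import *
S=ctrl.read_camera('scene');a=S['pixels'][90:290,200:420];cv2.imwrite('pics/s3.png',cv2.resize(a[...,::-1],None,fx=3,fy=3,interpolation=cv2.INTER_CUBIC))
T=ctrl.read_camera('top');a=T['pixels'][100:220,160:300];cv2.imwrite('pics/t3.png',cv2.resize(a[...,::-1],None,fx=5,fy=5,interpolation=cv2.INTER_CUBIC))
E
```

```text
clock: 5.15
tool_pos: [0.5496, 0.1901, 0.0949]
ee_rot: [-0.0, 0.052, 0.999, -0.0]
wrist_force: [-0.3, 0.1, -0.2]
opening: 0.0133
dp [ 4.  67.8 -0.8] spin 0.03 pos [0.5496 0.1901 0.0949] tilt [-0.001 -0.    -1.   ] t 5.15 F [-0.3  0.1 -0.2] open 0.0133
```

View pics/s3.png

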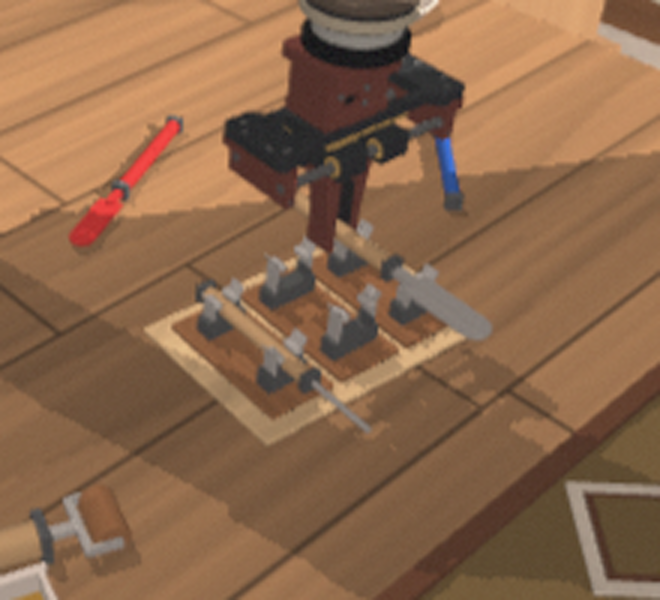

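View pics/t3.png

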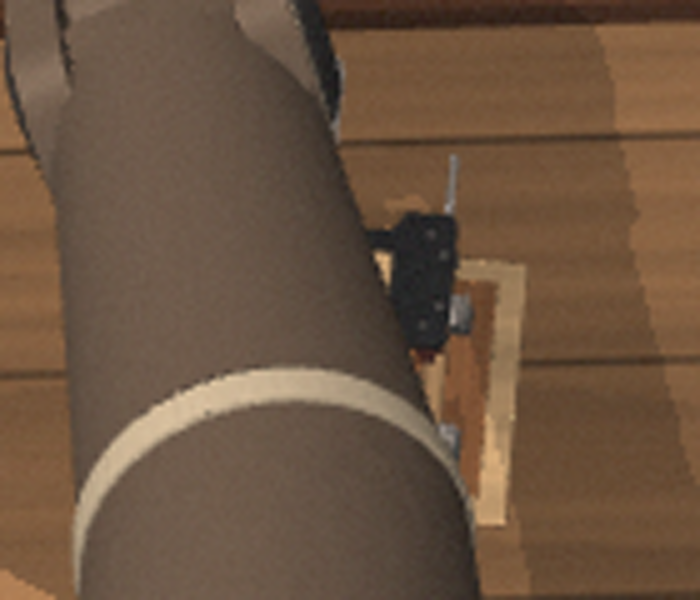

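```bash
python3 - <<'E'
from h import *
S=ctrl.read_camera('scene')
c=np.array([.5496,.1901,.0949+.0143]); d=np.array([np.cos(-.1042),np.sin(-.1042),0])
for s in (-64,0,64,157):
    u,v=proj(S,c+d*s/1000); print(s,round(u,1),round(v,1),'crop',(u-200)*3,(v-90)*3)
E
```

```text
-64 292.3 151.5 crop 276.8698166965525 184.49529754462745
0 310.2 164.4 crop 330.73094533549477 223.11525869510226
64 329.7 178.4 crop 389.24748367204836 265.07328100776544
157 361.3 201.0 crop 483.89813474769295 332.9404898795388
```

```bash
python3 -m jog '[{"dp":[1,13,0],"spin":0},{"dp":[2,20,0],"spin":0},{"dp":[2,20,0],"spin":0},{"dp":[0,14.8,0],"spin":0},{"dp":[0,0,10],"spin":0},{"dp":[0,0,15],"spin":0},{"dp":[0,0,10],"spin":0},{"dp":[0,0,0],"spin":0},{"dp":[0,0,0],"spin":0}]'; python3 go.py .5527 .2579 .0207 -.1042; python3 - <<'E'
from h import *
S=ctrl.read_camera('scene');a=S['pixels'][110:240,230:400];cv2.imwrite('pics/s4.png',cv2.resize(a[...,::-1],None,fx=4,fy=4,interpolation=cv2.INTER_CUBIC))
E
```

```text
clock: 6.2
tool_pos: [0.5522, 0.257, 0.0601]
ee_rot: [-0.0, 0.053, 0.999, -0.0]
wrist_force: [-0.0, 0.5, -0.7]
opening: 0.0128
dp [-0.5  1.  39.4] spin -0.05 pos [0.5522 0.257  0.0601] tilt [-0.001 -0.001 -1.   ] t 6.2 F [-0.   0.5 -0.7] open 0.0128
```

View pics/s4.png

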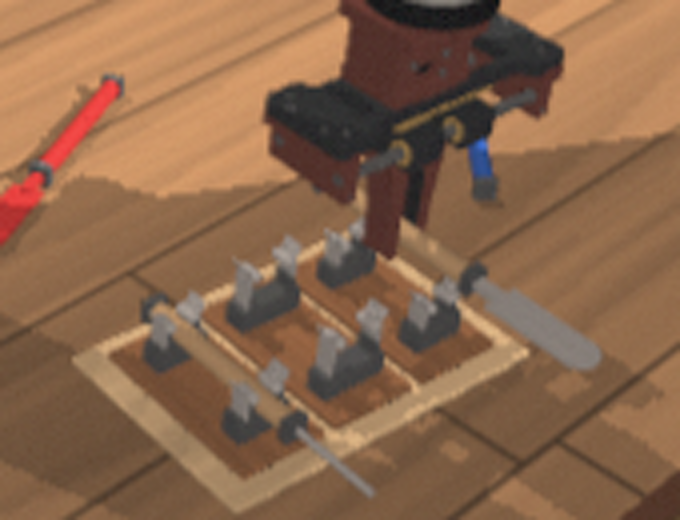

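```bash
python3 - <<'E'
from h import *
S=ctrl.read_camera('scene')
b=[.5454,.1883];a=-.1042;c,s=np.cos(a),np.sin(a)
def W(x,y,z): return [b[0]+c*x-s*y,b[1]+s*x+c*y,z]
for n,P in dict(nf=W(.038,.070,.053),nb=W(-.038,.07,.053),wf=W(.038,0,.062),wb=W(-.038,0,.062),af=W(.064,-.07,.035),ab=W(-.064,-.07,.035),kf=W(.064,.07,.0745),tip=W(.157,.07,.0745)).items():
    u,v=proj(S,P);print(n,round((u-230)*4),round((v-110)*4))
E
```

```text
nf 434 282
nb 348 221
wf 350 313
wb 264 248
af 284 419
ab 146 302
kf 471 275
tip 594 360
```

```bash
python3 -m jog '[{"dp":[0,0.8,10],"spin":0},{"dp":[0,0,9],"spin":0},{"dp":[0,0,5],"spin":0},{"dp":[0,0,0],"spin":0},{"dp":[0,0,0],"spin":0}]'; python3 go.py .5527 .2579 .0207 -.1042; python3 -m jog '[{"dp":[0,0,2],"spin":0},{"dp":[0,0,2],"spin":0},{"dp":[0,0,0],"spin":0}]'; python3 go.py .5527 .2579 .0207 -.1042
```

```text
clock: 6.8
tool_pos: [0.5522, 0.2588, 0.0364]
ee_rot: [-0.0, 0.052, 0.999, -0.0]
wrist_force: [-0.1, -0.0, -1.1]
opening: 0.013
dp [-0.6 -0.9 15.7] spin 0.02 pos [0.5522 0.2588 0.0364] tilt [-0. -0. -1.] t 6.8 F [-0.1 -0.  -1.1] open 0.013
clock: 7.1
tool_pos: [0.5529, 0.2592, 0.0335]
ee_rot: [0.001, 0.052, 0.999, 0.0]
wrist_force: [-1.0, -0.3, 4.2]
opening: 0.013
dp [ 0.1 -1.3 12.8] spin 0.01 pos [0.5529 0.2592 0.0335] tilt [ 0.001  0.001 -1.   ] t 7.1 F [-1.  -0.3  4.2] open 0.013
```

```bash
python3 -m jog '[{"dp":[0,-0.5,2],"spin":0},{"dp":[0,0,2],"spin":0},{"dp":[0,0,0],"spin":0}]'; python3 go.py .5527 .2579 .0207 -.1042;python3 -m jog '[{"dp":[0,0,2],"spin":0},{"dp":[0,0,0],"spin":0}]'; python3 go.py .5527 .2579 .0207 -.1042
```

```text
clock: 7.4
tool_pos: [0.5536, 0.2591, 0.0304]
ee_rot: [0.001, 0.052, 0.999, 0.001]
wrist_force: [-1.4, -0.5, 9.1]
opening: 0.0132
dp [ 0.8 -1.3  9.7] spin 0.01 pos [0.5536 0.2591 0.0304] tilt [ 0.003  0.002 -1.   ] t 7.4 F [-1.4 -0.5  9.1] open 0.0132
clock: 7.6
tool_pos: [0.5539, 0.259, 0.0282]
ee_rot: [0.002, 0.052, 0.999, 0.001]
wrist_force: [0.5, 0.4, 6.4]
opening: 0.0131
dp [ 1.1 -1.3  7.5] spin 0.0 pos [0.5539 0.259  0.0282] tilt [ 0.003  0.002 -1.   ] t 7.6 F [0.5 0.4 6.4] open 0.0131
```

Past the peak of about 10 N. I go on down to the bed in small steps.

```bash
python3 -m jog '[{"dp":[0,0,2],"spin":0},{"dp":[0,0,2],"spin":0},{"dp":[0,0,0],"spin":0}]'; python3 -m jog '[{"dp":[0,0,1.5],"spin":0},{"dp":[0,0,0],"spin":0}]'; python3 go.py .5527 .2579 .0207 -.1042
```

```text
clock: 7.9
tool_pos: [0.5532, 0.2588, 0.0226]
ee_rot: [0.001, 0.052, 0.999, 0.0]
wrist_force: [4.6, 2.1, -5.8]
opening: 0.0129
clock: 8.1
tool_pos: [0.5523, 0.2589, 0.0207]
ee_rot: [0.0, 0.052, 0.999, 0.0]
wrist_force: [3.9, 2.3, -6.1]
opening: 0.0129
dp [-0.5 -1.   0. ] spin 0.04 pos [0.5523 0.2589 0.0207] tilt [ 0.  0. -1.] t 8.1 F [ 3.9  2.3 -6.1] open 0.0129
```

```bash
python3 -m jog '[{"dp":[0,0,0.8],"spin":0},{"dp":[0,0,0],"spin":0}]'; python3 -m jog '[{"dp":[0,0,0.7],"spin":0},{"dp":[0,0,0],"spin":0},{"dp":[0,0,0],"spin":0}]'; python3 go.py .5527 .2579 .0207 -.1042; python3 - <<'E'
from h import *
S=ctrl.read_camera('scene');a=S['pixels'][110:240,230:400];cv2.imwrite('pics/s5.png',cv2.resize(a[...,::-1],None,fx=4,fy=4,interpolation=cv2.INTER_CUBIC))
E
```

```text
clock: 8.3
tool_pos: [0.5523, 0.2589, 0.0206]
ee_rot: [0.0, 0.052, 0.999, 0.0]
wrist_force: [1.5, 2.5, 1.3]
opening: 0.0131
clock: 8.6
tool_pos: [0.5524, 0.2589, 0.0206]
ee_rot: [0.0, 0.052, 0.999, 0.0]
wrist_force: [0.0, 1.4, 8.0]
opening: 0.0129
dp [-0.4 -1.  -0.1] spin 0.03 pos [0.5524 0.2589 0.0206] tilt [ 0.001  0.001 -1.   ] t 8.6 F [0.  1.4 8. ] open 0.0129
```

View pics/s5.png

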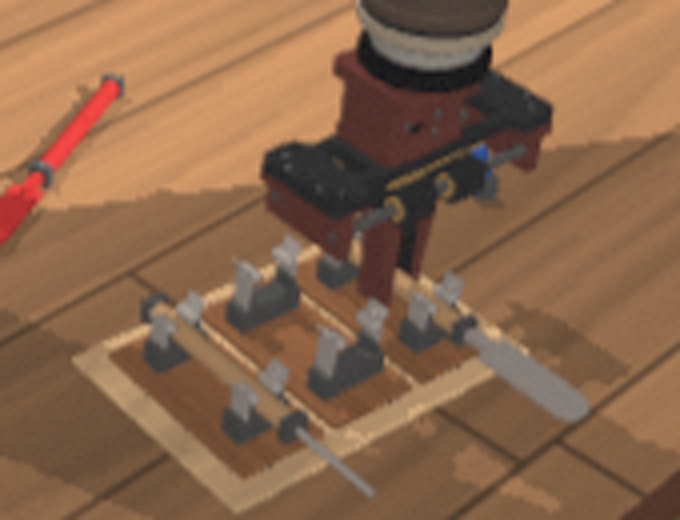

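The knife is between both jaw pairs, and z stays at 20.6 mm with the force rising to +8 N, so it is on the beds. I let go and rise.

```bash
python3 -m jog '[{"dp":[0,0,-0.8],"spin":0},{"dp":[0,0,0],"spin":0},{"dp":[0,0,0],"spin":0},{"dp":[0,0,0],"spin":0},{"dp":[0,0,0],"spin":0},{"dp":[0,0,0],"spin":0}]' 110; python3 -m jog '[{"dp":[0,0,-15],"spin":0},{"dp":[0,0,-30],"spin":0},{"dp":[0,0,-40],"spin":0},{"dp":[0,0,-40],"spin":0},{"dp":[0,0,-20],"spin":0}]'; python3 go.py .559 -.1695 .166 1.207
```

```text
clock: 9.25
tool_pos: [0.5521, 0.2583, 0.0203]
ee_rot: [-0.0, 0.052, 0.999, -0.0]
wrist_force: [1.1, 0.5, -0.2]
opening: 0.0496
clock: 9.75
tool_pos: [0.5537, 0.2589, 0.1704]
ee_rot: [0.002, 0.052, 0.999, 0.001]
wrist_force: [1.1, 0.1, 0.0]
opening: 0.0495
dp [ -49.8 -425.5    3.3] spin -75.13 pos [0.5537 0.2589 0.1704] tilt [ 0.005  0.003 -1.   ] t 9.75 F [1.1 0.1 0. ] open 0.0495
```

```bash
python3 -m jog '[{"dp":[-2,-25,0],"spin":0},{"dp":[-5,-45,0],"spin":0},{"dp":[-5,-45,0],"spin":0},{"dp":[-5,-45,0],"spin":0},{"dp":[-5,-45,0],"spin":0},{"dp":[-5,-45,0],"spin":0},{"dp":[-5,-45,0],"spin":0},{"dp":[-5,-45,0],"spin":0},{"dp":[-5,-45,0],"spin":0},{"dp":[-5,-41,0],"spin":0},{"dp":[0,-10,0],"spin":0},{"dp":[0,0,0],"spin":0}]'; python3 -m jog '[{"dp":[0,0,0],"spin":-8.4},{"dp":[0,0,0],"spin":-8.4},{"dp":[0,0,0],"spin":-8.4},{"dp":[0,0,0],"spin":-8.4},{"dp":[0,0,0],"spin":-8.4},{"dp":[0,0,0],"spin":-8.4},{"dp":[0,0,0],"spin":-8.4},{"dp":[0,0,0],"spin":-8.4},{"dp":[0,0,0],"spin":-7.9},{"dp":[0,0,0],"spin":0}]'; python3 go.py .555 -.180 .10 1.207;  python3 - <<'E'
from h import *
print(ctrl.observe()['q'])
S=ctrl.read_camera('scene');T=ctrl.read_camera('top')
a=T['pixels'][110:220,160:300];cv2.imwrite('pics/t6.png',cv2.resize(a[...,::-1],None,fx=5,fy=5,interpolation=cv2.INTER_CUBIC))
a=S['pixels'][150:350,80:400];cv2.imwrite('pics/s6.png',cv2.resize(a[...,::-1],None,fx=2.5,fy=2.5,interpolation=cv2.INTER_CUBIC))
E
```

```text
clock: 10.95
tool_pos: [0.5533, -0.1822, 0.1663]
ee_rot: [0.0, 0.054, 0.999, -0.0]
wrist_force: [0.1, 0.1, -0.6]
opening: 0.05
clock: 11.95
tool_pos: [0.5531, -0.1769, 0.164]
ee_rot: [-0.001, -0.549, 0.836, 0.003]
wrist_force: [0.5, -0.1, -0.0]
opening: 0.05
dp [ 2.3 -3.4 63.9] spin -2.52 pos [ 0.5531 -0.1769  0.164 ] tilt [-0.004  0.004 -1.   ] t 11.95 F [ 0.5 -0.1 -0. ] open 0.05
[ 0.42371183  0.4112607  -0.25713556  1.75549862  0.11740707  0.99520483
  2.85641753]
```

View pics/t6.png

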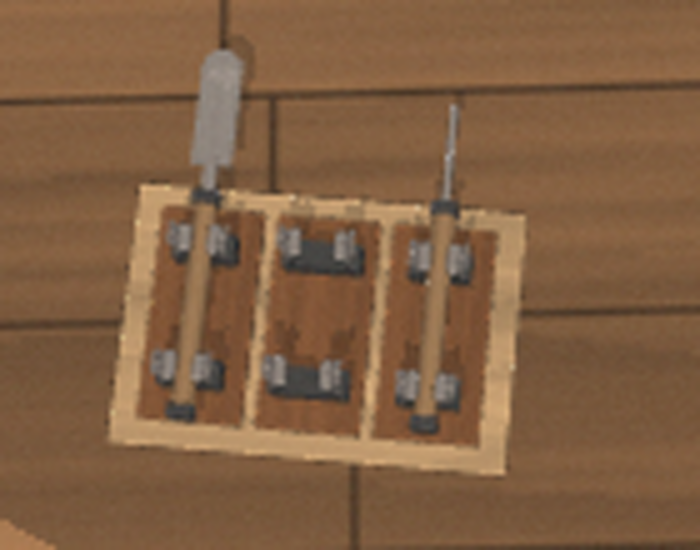

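View pics/s6.png

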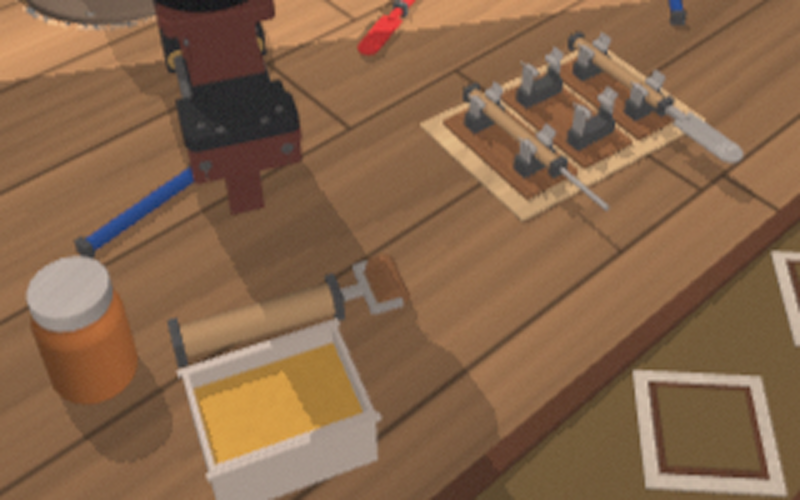

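The top picture shows the knife seated in the left clips, parallel to the awl. Joint 7 is at its range end, so I turn the other way round (half-turn-equivalent grasp).

```bash
python3 -m jog '[{"dp":[0,0,0],"spin":6},{"dp":[0,0,0],"spin":8.5},{"dp":[0,0,0],"spin":8.5},{"dp":[0,0,0],"spin":8.5},{"dp":[0,0,0],"spin":8.5},{"dp":[0,0,0],"spin":8.5},{"dp":[0,0,0],"spin":8.5},{"dp":[0,0,0],"spin":8.5},{"dp":[0,0,0],"spin":8.5},{"dp":[0,0,0],"spin":8.5},{"dp":[0,0,0],"spin":8.5},{"dp":[0,0,0],"spin":0}]'; python3 -m jog '[{"dp":[0,0,0],"spin":8.5},{"dp":[0,0,0],"spin":8.5},{"dp":[0,0,0],"spin":8.5},{"dp":[0,0,0],"spin":8.5},{"dp":[0,0,0],"spin":8.5},{"dp":[0,0,0],"spin":8.5},{"dp":[0,0,0],"spin":8.5},{"dp":[0,0,0],"spin":8.5},{"dp":[0,0,0],"spin":8.5},{"dp":[0,0,0],"spin":8.5},{"dp":[0,0,0],"spin":0}]'; python3 go.py .555 -.180 .10 1.207; python3 -c "
from h import *;print(ctrl.observe()['q'])"
```

```text
clock: 13.25
tool_pos: [0.553, -0.1789, 0.1637]
ee_rot: [-0.003, 0.214, 0.977, -0.001]
wrist_force: [-0.7, 0.0, 0.5]
opening: 0.0494
clock: 14.35
tool_pos: [0.553, -0.1792, 0.1637]
ee_rot: [-0.001, 0.817, 0.577, -0.002]
wrist_force: [0.3, 0.3, 0.8]
opening: 0.0502
dp [ 0.   2.5 63.7] spin 1.32 pos [ 0.553  -0.1792  0.1637] tilt [-0.005 -0.    -1.   ] t 14.35 F [0.3 0.3 0.8] open 0.0502
[-0.09109853  0.41514869  0.42509094  1.79073919 -0.19885039  0.98318312
  0.0729873 ]
```

```bash
python3 -m jog '[{"dp":[0,2.5,25],"spin":1.3},{"dp":[0,0,25],"spin":0},{"dp":[0,0,14],"spin":0},{"dp":[0,0,0],"spin":0},{"dp":[0,0,0],"spin":0}]'; python3 go.py .555 -.180 .004 1.207;  python3 - <<'E'
from h import *
S=ctrl.read_camera('scene')
a=S['pixels'][180:350,80:300];cv2.imwrite('pics/s7.png',cv2.resize(a[...,::-1],None,fx=3.5,fy=3.5,interpolation=cv2.INTER_CUBIC))
E
```

```text
clock: 14.85
tool_pos: [0.5549, -0.1807, 0.0997]
ee_rot: [-0.002, 0.823, 0.568, -0.002]
wrist_force: [0.5, 0.2, 0.6]
opening: 0.05
dp [ 0.9  0.4 95.7] spin 0.05 pos [ 0.5549 -0.1807  0.0997] tilt [-0.006  0.    -1.   ] t 14.85 F [0.5 0.2 0.6] open 0.05
```

View pics/s7.png

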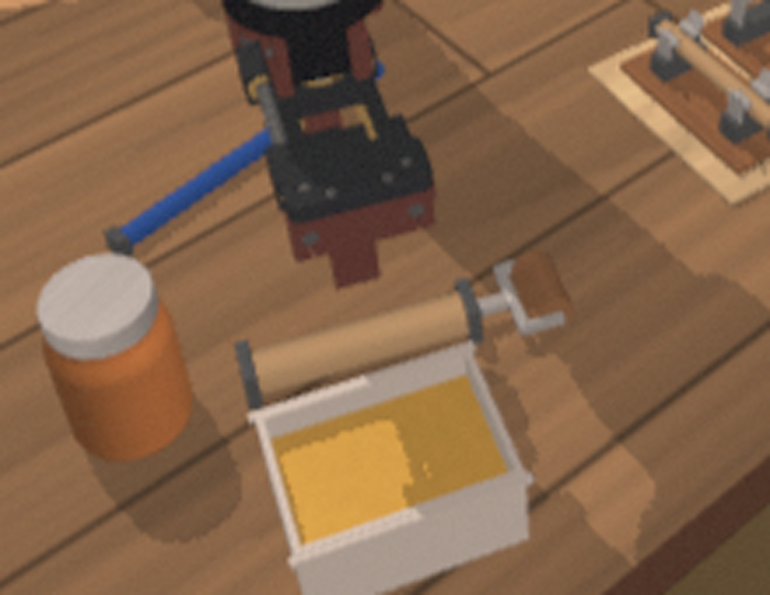

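```bash
python3 -m jog '[{"dp":[0,0,20],"spin":0},{"dp":[0,0,25],"spin":0},{"dp":[0,0,20],"spin":0},{"dp":[0,0,15],"spin":0},{"dp":[0,0,10],"spin":0},{"dp":[0,0,4],"spin":0},{"dp":[0,0,0],"spin":0}]'; python3 go.py .555 -.180 .004 1.207; python3 -m jog '[{"dp":[0,0,1],"spin":0},{"dp":[0,0,0],"spin":0},{"dp":[0,0,0],"spin":0},{"dp":[0,0,0],"spin":0},{"dp":[0,0,0],"spin":0},{"dp":[0,0,0],"spin":0}]' 255 55;python3 go.py .555 -.180 .004 1.207
```

```text
clock: 15.6
tool_pos: [0.5541, -0.1806, 0.0053]
ee_rot: [-0.002, 0.824, 0.567, -0.002]
wrist_force: [-0.1, 0.1, -0.4]
opening: 0.05
dp [0.9 0.6 1.3] spin -0.06 pos [ 0.5541 -0.1806  0.0053] tilt [-0.006  0.001 -1.   ] t 15.6 F [-0.1  0.1 -0.4] open 0.05
clock: 16.2
tool_pos: [0.5544, -0.1807, 0.0046]
ee_rot: [-0.002, 0.824, 0.567, -0.002]
wrist_force: [0.0, -0.3, 4.8]
opening: 0.0252
dp [0.8 0.3 0.6] spin -0.07 pos [ 0.5544 -0.1807  0.0046] tilt [-0.005  0.    -1.   ] t 16.2 F [ 0.  -0.3  4.8] open 0.0252
```

```bash
python3 -m jog '[{"dp":[0,0,-6],"spin":0},{"dp":[0,0,-15],"spin":0},{"dp":[0,0,-30],"spin":0},{"dp":[0,0,-40],"spin":0},{"dp":[0,0,-40],"spin":0},{"dp":[0,0,-25],"spin":0},{"dp":[0,0,0],"spin":0}]';  python3 -m jog '[{"dp":[0,0,0],"spin":5},{"dp":[0,0,0],"spin":8},{"dp":[0,0,0],"spin":8},{"dp":[0,0,0],"spin":8},{"dp":[0,0,0],"spin":8},{"dp":[0,0,0],"spin":8},{"dp":[0,0,0],"spin":8},{"dp":[0,0,0],"spin":8},{"dp":[0,0,0],"spin":8},{"dp":[0,0,0],"spin":6},{"dp":[0,0,0],"spin":0},{"dp":[0,0,0],"spin":0}]'; python3 go.py .5454 .1883 .16 -.1042; python3 -c "
from h import *;print(ctrl.observe()['q'])"
```

```text
clock: 16.9
tool_pos: [0.5569, -0.1815, 0.1647]
ee_rot: [0.0, 0.824, 0.567, 0.0]
wrist_force: [1.0, 0.3, -3.4]
opening: 0.025
clock: 18.1
tool_pos: [0.5543, -0.1803, 0.1594]
ee_rot: [-0.0, 0.999, -0.05, -0.004]
wrist_force: [-0.0, 0.1, -1.6]
opening: 0.025
dp [-4.560e+01 -3.659e+02 -3.000e-01] spin 0.25 pos [ 0.5543 -0.1803  0.1594] tilt [-0.008  0.001 -1.   ] t 18.1 F [-0.   0.1 -1.6] open 0.025
[-0.31243928  0.48731128  0.74885963  1.80279731 -0.38316101  1.01069457
 -1.0821083 ]
```

```bash
python3 -m jog '[{"dp":[-2,-20,0],"spin":0},{"dp":[-5,-40,0],"spin":0},{"dp":[-5,-45,0],"spin":0},{"dp":[-5,-45,0],"spin":0},{"dp":[-6,-45,0],"spin":0},{"dp":[-6,-45,0],"spin":0},{"dp":[-6,-45,0],"spin":0},{"dp":[-5,-40,0],"spin":0},{"dp":[-3,-25,0],"spin":0},{"dp":[-2,-16,0],"spin":0},{"dp":[0,0,0],"spin":0},{"dp":[0,0,0],"spin":0}]'; python3 go.py .5454 .1883 .09 -.1042;  python3 - <<'E'
from h import *
print(ctrl.observe()['q'])
S=ctrl.read_camera('scene')
o=ctrl.observe();c=o['tool_pos']+[0,0,.0094]
for s in(-64,64,109):
  u,v=proj(S,c+np.array([np.cos(.1042),-np.sin(.1042),0])*s/1000);print(s,round((u-200)*3),round((v-90)*3))
a=S['pixels'][90:290,200:420];cv2.imwrite('pics/s8.png',cv2.resize(a[...,::-1],None,fx=3,fy=3,interpolation=cv2.INTER_CUBIC))
E
```

```text
clock: 19.3
tool_pos: [0.548, 0.1864, 0.1604]
ee_rot: [0.0, 0.999, -0.052, -0.003]
wrist_force: [-0.1, -0.9, -2.0]
opening: 0.0248
dp [-2.3 -1.7 70.4] spin 0.04 pos [0.548  0.1864 0.1604] tilt [-0.006 -0.    -1.   ] t 19.3 F [-0.1 -0.9 -2. ] open 0.0248
[-0.93904574  0.47002868  0.72164493  1.81230023 -0.36451358  1.00247644
 -1.74370159]
-64 277 120
64 395 199
109 441 230
```

View pics/s8.png

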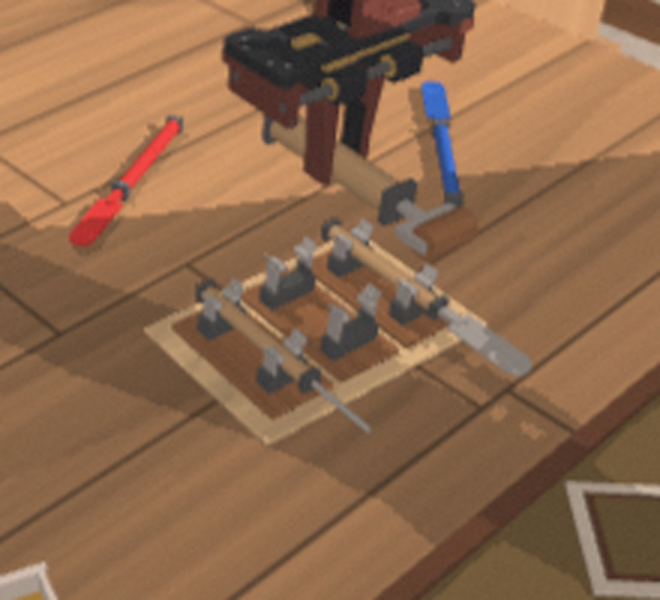

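```bash
python3 -m jog '[{"dp":[-1,-1.5,15],"spin":0},{"dp":[-1,0,25],"spin":0},{"dp":[0,0,10],"spin":0},{"dp":[0,0,0],"spin":0},{"dp":[0,0,0],"spin":0}]'; python3 go.py .5454 .1883 .0316 -.1042;  python3 - <<'E'
from h import *
S=ctrl.read_camera('scene')
o=ctrl.observe();c=o['tool_pos']+[0,0,.0094];d=np.array([np.cos(.1042),-np.sin(.1042),0])
im=cv2.resize(S['pixels'][110:230,260:390][...,::-1],None,fx=6,fy=6,interpolation=cv2.INTER_CUBIC)
cv2.imwrite('pics/s9.png',im)
for s in(-68,-60,60,68):
  for e in [-14,14]:
   for h in [-14,14]:
    u,v=proj(S,c+d*s/1000+np.array([.104,.9946,0])*e/1000+[0,0,h/1000]);cv2.circle(im,(round((u-260)*6),round((v-110)*6)),2,(0,255,0),-1)
cv2.imwrite('pics/s9b.png',im)
E
```

```text
clock: 19.85
tool_pos: [0.5461, 0.1891, 0.1106]
ee_rot: [0.0, 0.999, -0.052, -0.003]
wrist_force: [0.9, 0.0, -1.5]
opening: 0.0249
dp [-0.1  0.8 79. ] spin 0.0 pos [0.5461 0.1891 0.1106] tilt [-0.006  0.    -1.   ] t 19.85 F [ 0.9  0.  -1.5] open 0.0249
```

View pics/s9b.png

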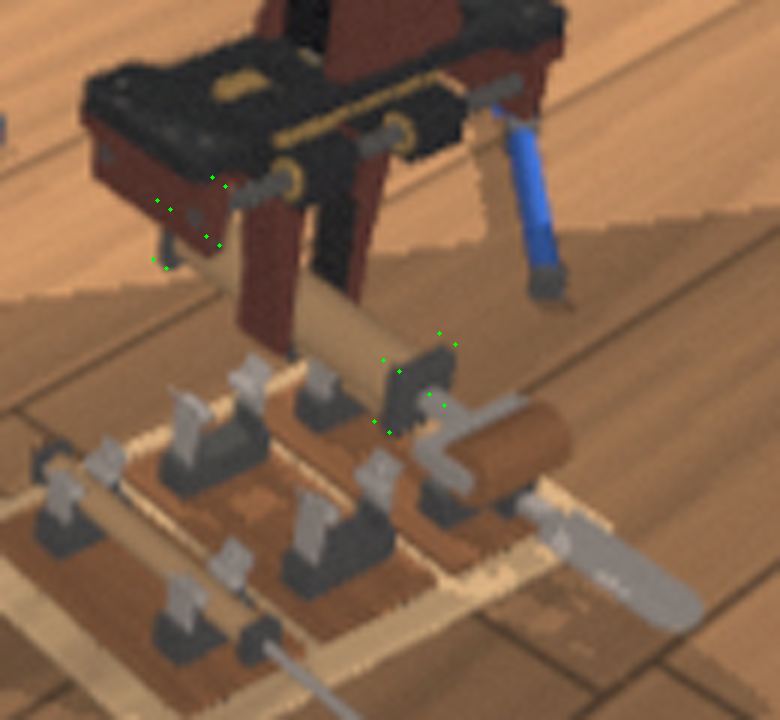

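```bash
python3 -m jog '[{"dp":[0,0,12],"spin":0},{"dp":[0,0,18],"spin":0},{"dp":[0,0,14],"spin":0},{"dp":[0,0,8],"spin":0},{"dp":[0,0,0],"spin":0},{"dp":[0,0,0],"spin":0}]'; python3 go.py .5454 .1883 .0316 -.1042;python3 -m jog '[{"dp":[0,0,2],"spin":0},{"dp":[0,0,2],"spin":0},{"dp":[0,0,2],"spin":0},{"dp":[0,0,0],"spin":0}]'; python3 go.py .5454 .1883 .0316 -.1042;  python3 - <<'E'
from h import *
S=ctrl.read_camera('scene')
im=cv2.resize(S['pixels'][110:230,260:390][...,::-1],None,fx=6,fy=6,interpolation=cv2.INTER_CUBIC)
cv2.imwrite('pics/s10.png',im)
E
```

```text
clock: 20.5
tool_pos: [0.5457, 0.1897, 0.0586]
ee_rot: [-0.0, 0.999, -0.052, -0.003]
wrist_force: [-0.4, -0.6, -1.7]
opening: 0.025
dp [ 0.   1.4 27. ] spin 0.04 pos [0.5457 0.1897 0.0586] tilt [-0.006  0.    -1.   ] t 20.5 F [-0.4 -0.6 -1.7] open 0.025
clock: 20.9
tool_pos: [0.5455, 0.1895, 0.0525]
ee_rot: [-0.0, 0.999, -0.052, -0.003]
wrist_force: [-0.5, -0.2, -0.9]
opening: 0.0245
dp [ 0.1  1.2 20.9] spin 0.04 pos [0.5455 0.1895 0.0525] tilt [-0.006  0.    -1.   ] t 20.9 F [-0.5 -0.2 -0.9] open 0.0245
```

View pics/s10.png

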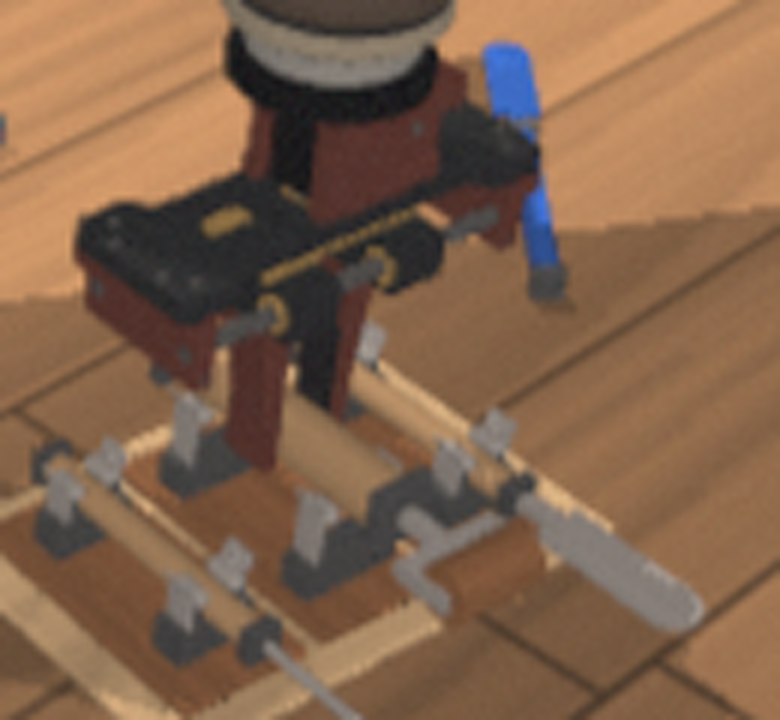

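The roller sits in line between the wide lips, with its drum clear of the knife. I press on in small steps.

```bash
python3 -m jog '[{"dp":[0,0.5,2],"spin":0},{"dp":[0,0,2],"spin":0},{"dp":[0,0,0],"spin":0}]'; python3 -m jog '[{"dp":[0,0,2],"spin":0},{"dp":[0,0,1],"spin":0},{"dp":[0,0,0],"spin":0}]'; python3 -m jog '[{"dp":[0,0,2],"spin":0},{"dp":[0,0,0],"spin":0}]';python3 go.py .5454 .1883 .0316 -.1042
```

```text
clock: 21.25
tool_pos: [0.5463, 0.1895, 0.0494]
ee_rot: [-0.001, 0.999, -0.052, -0.002]
wrist_force: [-0.2, -1.5, 6.4]
opening: 0.0249
clock: 21.55
tool_pos: [0.5468, 0.1895, 0.047]
ee_rot: [-0.001, 0.999, -0.052, -0.002]
wrist_force: [-1.6, -0.9, 10.8]
opening: 0.0246
clock: 21.75
tool_pos: [0.547, 0.1895, 0.0448]
ee_rot: [-0.001, 0.999, -0.052, -0.001]
wrist_force: [0.5, -0.7, 7.7]
opening: 0.0249
dp [-1.4  1.4 13.2] spin 0.04 pos [0.547  0.1895 0.0448] tilt [-0.003  0.002 -1.   ] t 21.75 F [ 0.5 -0.7  7.7] open 0.0249
```

```bash
python3 -m jog '[{"dp":[0,0,2],"spin":0},{"dp":[0,0,2],"spin":0},{"dp":[0,0,0],"spin":0}]'; python3 -m jog '[{"dp":[0,0,2],"spin":0},{"dp":[0,0,2],"spin":0},{"dp":[0,0,0],"spin":0}]'; python3 -m jog '[{"dp":[0,0,1.5],"spin":0},{"dp":[0,0,0],"spin":0}]';python3 go.py .5454 .1883 .0316 -.1042
```

```text
clock: 22.05
tool_pos: [0.5469, 0.1894, 0.0402]
ee_rot: [-0.001, 0.999, -0.052, -0.001]
wrist_force: [3.9, -0.7, 1.5]
opening: 0.0253
clock: 22.35
tool_pos: [0.5451, 0.1894, 0.0346]
ee_rot: [0.0, 0.999, -0.052, -0.003]
wrist_force: [5.1, 0.1, -8.6]
opening: 0.025
clock: 22.55
tool_pos: [0.5444, 0.1894, 0.0329]
ee_rot: [0.0, 0.999, -0.051, -0.004]
wrist_force: [5.1, 0.1, -11.3]
opening: 0.0245
dp [1.1 1.  1.3] spin 0.08 pos [0.5444 0.1894 0.0329] tilt [-0.008 -0.    -1.   ] t 22.55 F [  5.1   0.1 -11.3] open 0.0245
```

```bash
python3 -m jog '[{"dp":[0,0,1],"spin":0},{"dp":[0,0,0],"spin":0}]'; python3 -m jog '[{"dp":[0,0,0.8],"spin":0},{"dp":[0,0,0],"spin":0},{"dp":[0,0,0],"spin":0}]'; python3 go.py .5454 .1883 .0316 -.1042
```

```text
clock: 22.75
tool_pos: [0.5443, 0.1894, 0.0323]
ee_rot: [0.0, 0.999, -0.051, -0.004]
wrist_force: [2.1, 1.0, -11.4]
opening: 0.0248
clock: 23.05
tool_pos: [0.5443, 0.1894, 0.0319]
ee_rot: [-0.0, 0.999, -0.051, -0.004]
wrist_force: [-0.8, 1.2, -6.2]
opening: 0.025
dp [1.2 1.  0.3] spin 0.07 pos [0.5443 0.1894 0.0319] tilt [-0.008  0.001 -1.   ] t 23.05 F [-0.8  1.2 -6.2] open 0.025
```

```bash
python3 -m jog '[{"dp":[0,0,1],"spin":0},{"dp":[0,0,0],"spin":0}]'; python3 -m jog '[{"dp":[0,0,0.8],"spin":0},{"dp":[0,0,0],"spin":0},{"dp":[0,0,0],"spin":0}]'; python3 go.py .5454 .1883 .0316 -.1042; python3 - <<'E'
from h import *
S=ctrl.read_camera('scene')
im=cv2.resize(S['pixels'][110:230,260:390][...,::-1],None,fx=6,fy=6,interpolation=cv2.INTER_CUBIC)
cv2.imwrite('pics/s11.png',im)
E
```

```text
clock: 23.25
tool_pos: [0.5444, 0.1895, 0.0316]
ee_rot: [-0.0, 0.999, -0.052, -0.004]
wrist_force: [-4.9, 0.3, 2.3]
opening: 0.0252
clock: 23.55
tool_pos: [0.5445, 0.1895, 0.0315]
ee_rot: [-0.001, 0.999, -0.052, -0.004]
wrist_force: [-7.8, -0.9, 10.0]
opening: 0.0248
dp [ 1.   1.1 -0.1] spin 0.05 pos [0.5445 0.1895 0.0315] tilt [-0.008  0.002 -1.   ] t 23.55 F [-7.8 -0.9 10. ] open 0.0248
```

View pics/s11.png

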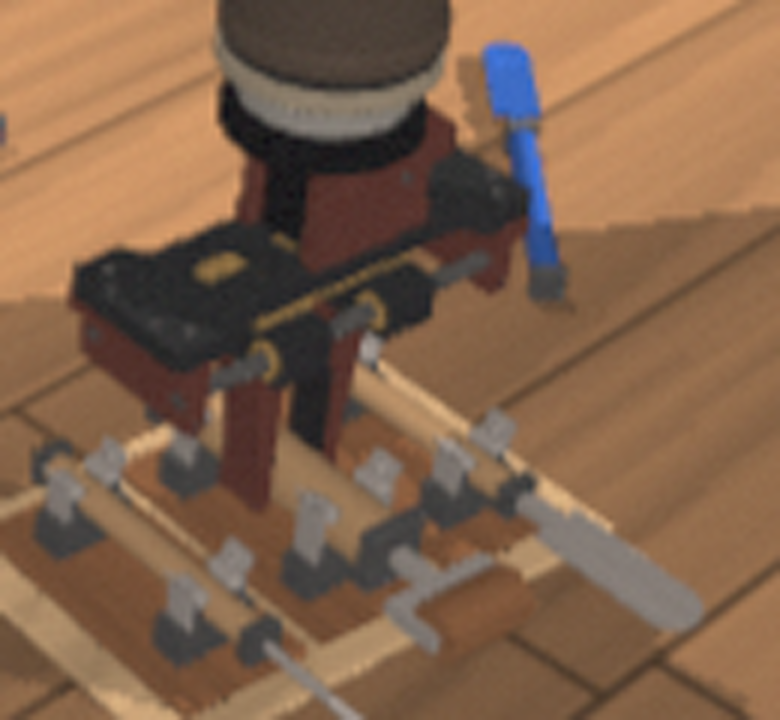

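The roller is down between both jaw pairs, and z stops at 31.5 mm (31.6 predicted) with +10 N. I let go and rise.

```bash
python3 -m jog '[{"dp":[0,0,-0.8],"spin":0},{"dp":[0,0,0],"spin":0},{"dp":[0,0,0],"spin":0},{"dp":[0,0,0],"spin":0},{"dp":[0,0,0],"spin":0},{"dp":[0,0,0],"spin":0}]' 110; python3 -m jog '[{"dp":[0,0,-10],"spin":0},{"dp":[0,0,-25],"spin":0},{"dp":[0,0,-40],"spin":0},{"dp":[0,0,-40],"spin":0},{"dp":[0,0,-25],"spin":0},{"dp":[0,0,-5],"spin":0}]'; python3 -m jog '[{"dp":[20,15,0],"spin":0},{"dp":[40,30,0],"spin":0},{"dp":[40,30,0],"spin":0},{"dp":[40,30,0],"spin":0},{"dp":[40,30,0],"spin":0},{"dp":[20,30,0],"spin":0},{"dp":[0,30,0],"spin":0},{"dp":[0,30,0],"spin":0},{"dp":[0,0,0],"spin":0}]';python3 - <<'E'
from h import *
print(ctrl.observe()['q'])
S=ctrl.read_camera('scene');T=ctrl.read_camera('top')
for p,n in((S,'S'),(T,'T')):
  for l in ['knife','roller','roller_head','awl','tub','jar']:
    print(n,l,[(np.round(d['point'],3).tolist(),round(d['confidence'],2)) for d in ctrl.spot_point(l,p)])
im=cv2.resize(S['pixels'][140:260,240:370][...,::-1],None,fx=6,fy=6,interpolation=cv2.INTER_CUBIC)
cv2.imwrite('pics/s12.png',im)
a=T['pixels'][110:220,160:300];cv2.imwrite('pics/t12.png',cv2.resize(a[...,::-1],None,fx=5,fy=5,interpolation=cv2.INTER_CUBIC))
E
```

```text
clock: 24.2
tool_pos: [0.5452, 0.1893, 0.0311]
ee_rot: [-0.0, 0.999, -0.052, -0.003]
wrist_force: [-0.7, 0.4, 0.1]
opening: 0.0501
clock: 24.8
tool_pos: [0.5478, 0.1895, 0.18]
ee_rot: [-0.002, 0.999, -0.052, -0.001]
wrist_force: [0.2, -0.4, -0.4]
opening: 0.0494
clock: 25.7
tool_pos: [0.7203, -0.0622, 0.1744]
ee_rot: [0.002, 0.998, -0.055, -0.004]
wrist_force: [-0.2, 0.2, -0.2]
opening: 0.0499
[-0.38586665  0.70458871  0.69253049  1.40294722 -0.45442663  1.20423073
 -1.32744793]
S knife [([0.38, -0.183, 0.01], 0.92), ([0.467, 0.464, 0.008], 0.55), ([0.269, 0.251, 0.01], 0.52)]
S roller []
S roller_head [([0.652, 0.179, 0.041], 0.61)]
S awl [([0.542, 0.118, 0.034], 0.6), ([0.645, -0.223, 0.002], 0.57)]
S tub [([0.646, -0.224, 0.001], 0.89)]
S jar [([0.503, -0.299, -0.0], 0.83), ([0.552, 0.264, -0.001], 0.65)]
T knife [([0.465, 0.461, 0.006], 0.97), ([0.378, -0.182, 0.011], 0.89), ([0.556, 0.256, 0.031], 0.62)]
T roller []
T roller_head [([0.503, -0.3, -0.002], 0.75), ([0.652, 0.18, 0.044], 0.74)]
T awl []
T tub [([0.652, -0.226, 0.0], 0.97)]
T jar [([0.503, -0.295, -0.001], 0.86)]
```

View pics/s12.png

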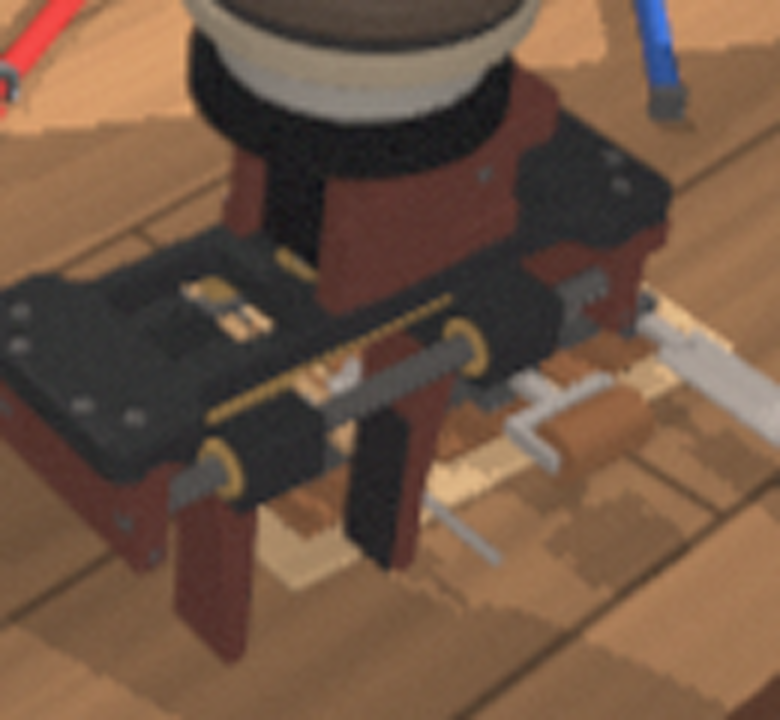

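View pics/t12.png

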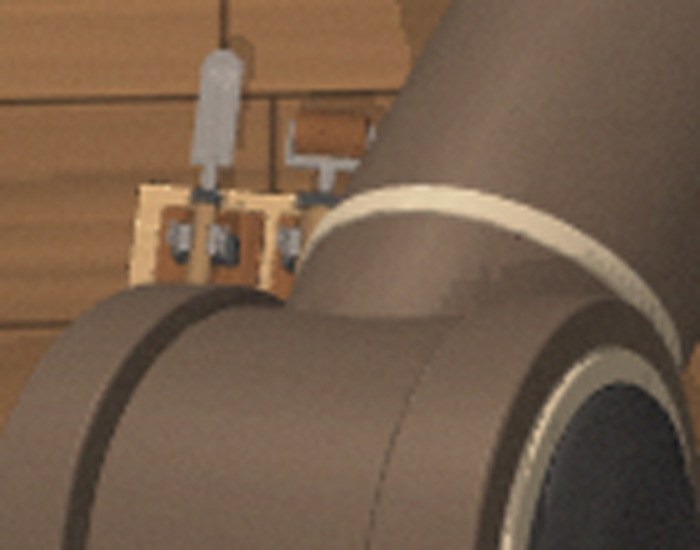

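The tool's axes are now turned, so I went the other way than intended, but at a safe height. I move the arm out of the view.

```bash
python3 -m jog '[{"dp":[0,10,-20],"spin":0},{"dp":[-15,25,-20],"spin":0},{"dp":[-30,30,-10],"spin":0},{"dp":[-30,30,0],"spin":0},{"dp":[-30,30,0],"spin":0},{"dp":[-30,30,0],"spin":0},{"dp":[-30,20,0],"spin":0},{"dp":[-30,10,0],"spin":0},{"dp":[-15,0,0],"spin":0},{"dp":[0,0,0],"spin":0}]';python3 - <<'E'
from h import *
print(ctrl.observe()['q'])
S=ctrl.read_camera('scene');T=ctrl.read_camera('top')
for p,n in((S,'S'),(T,'T')):
  for l in ['knife','roller','roller_head','awl','tub','jar']:
    print(n,l,[(np.round(d['point'],3).tolist(),round(d['confidence'],2)) for d in ctrl.spot_point(l,p)])
im=cv2.resize(S['pixels'][140:260,240:370][...,::-1],None,fx=6,fy=6,interpolation=cv2.INTER_CUBIC)
cv2.imwrite('pics/s13.png',im)
a=T['pixels'][110:220,160:300];cv2.imwrite('pics/t13.png',cv2.resize(a[...,::-1],None,fx=5,fy=5,interpolation=cv2.INTER_CUBIC))
E
```

```text
clock: 27.4
tool_pos: [0.4924, -0.2182, 0.2267]
ee_rot: [-0.001, 0.999, -0.053, -0.003]
wrist_force: [-0.2, 0.2, 0.1]
opening: 0.0497
[-0.3111609   0.32497492  0.81366757  1.83608285 -0.26289689  1.09823331
 -1.07764082]
S knife [([0.269, 0.252, 0.009], 0.87), ([0.553, 0.259, 0.035], 0.85), ([0.465, 0.464, 0.01], 0.78), ([0.38, -0.184, 0.009], 0.69)]
S roller [([0.543, 0.192, 0.036], 0.67), ([0.539, 0.121, -0.0], 0.49)]
S roller_head [([0.651, 0.179, 0.044], 0.6)]
S awl [([0.542, 0.118, 0.033], 0.69)]
S tub [([0.645, -0.224, 0.001], 0.92)]
S jar [([0.503, -0.301, -0.001], 0.6)]
T knife [([0.268, 0.255, 0.007], 0.97), ([0.381, -0.181, 0.008], 0.66), ([0.466, 0.462, 0.006], 0.6), ([0.556, 0.26, 0.032], 0.58)]
T roller [([0.552, 0.256, 0.001], 0.65), ([0.544, 0.191, 0.038], 0.57), ([0.503, -0.296, -0.001], 0.32)]
T roller_head [([0.654, 0.181, 0.044], 0.89)]
T awl [([0.541, 0.122, 0.034], 0.47), ([0.548, 0.188, 0.0], 0.25)]
T tub [([0.65, -0.222, 0.003], 0.83)]
T jar [([0.506, -0.294, -0.002], 0.77)]
```

View pics/s13.png

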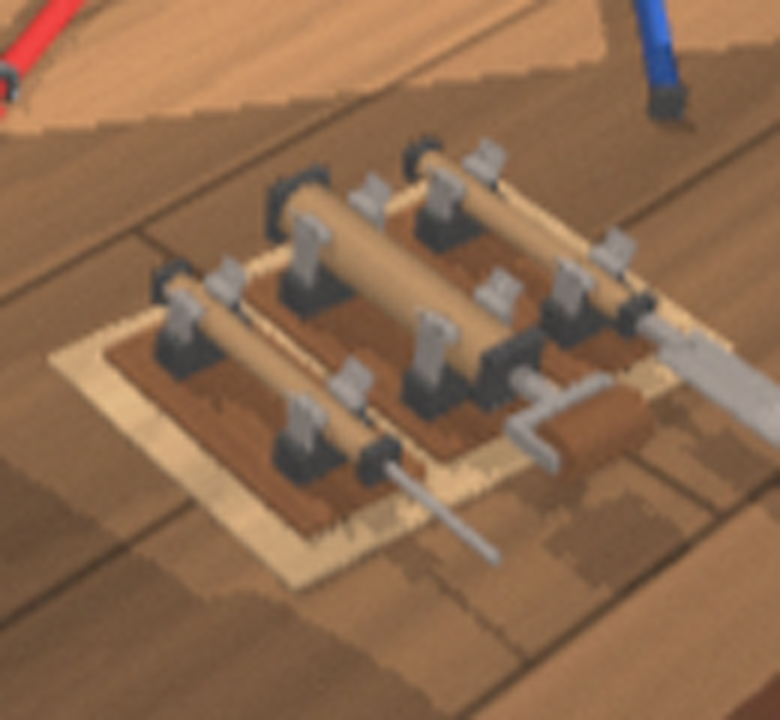

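View pics/t13.png

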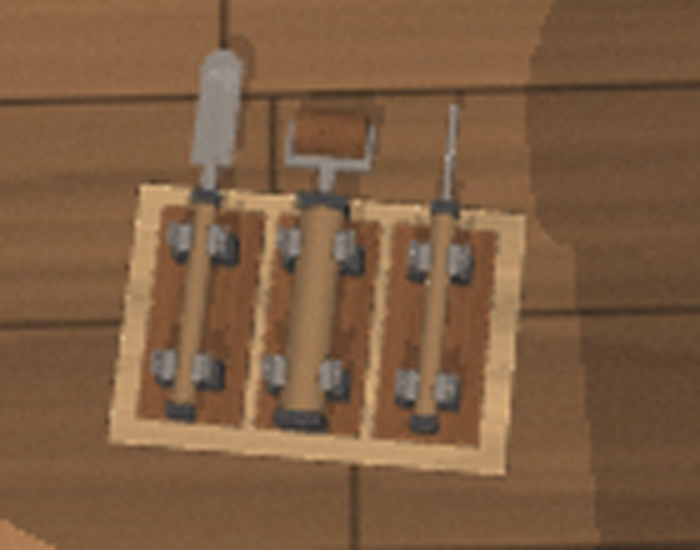

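Both tools sit deep between their jaws, parallel to the awl, with the working ends the same way and the collars outside the clips. The tub, jar and awl are where they were. I hand in.

```bash
python3 -m jog '[{"dp":[0,0,0],"spin":0},{"dp":[0,0,0],"spin":0}]'; python3 -c "
from cell import ctrl; print(ctrl.close_job())"
```

```text
clock: 28.3
tool_pos: [0.4942, -0.2176, 0.2262]
ee_rot: [-0.0, 0.999, -0.052, -0.003]
wrist_force: [-0.2, -0.2, -0.4]
opening: 0.0499
the job is handed in; nothing more can be done
None
```

I moved the wooden knife from the wide clips to the narrow ones and pressed it home. Then I pressed the roller from the bench into the wide clips, let go of both, and handed in at about 28 s. No verdict was reported.

**Seating:** For each tool the push force peaked at about 9–11 N, then turned to a downward pull as the jaws snapped. It rose again to 8–10 N with the height steady at the seated value, so I stopped pushing there.

**Last pictures:**
- Both tools lie between both jaw pairs, parallel to the awl, with working ends the same way and collars outside the clips.
- The awl, tub and jar show no movement beyond the few millimetres of noise in the networks' readings.

**Disagreements and slips:**
- The two cameras differ by about 3–4 mm in x on the rack's position.
- The networks put the roller's axis at z = 36–38 mm, against 41 mm from the arm's height. I trusted the arm and the contact forces.
- Joint 7 ran up to its range end (2.856 of 2.86) during one turn. I backed it off and turned the other way.
- One retreat move went the wrong way because the tool's axes were turned. It stayed high and touched nothing.

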